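# Stack the blue tote on the grey one, facing the right way

## Task

Stack the empty blue tote squarely on top of the grey tote that holds the two sample tubes. These are stack-nest totes: turn the blue one so that its orange end comes over the grey tote's plain end, so that it stands level on the grey tote's rim instead of dropping into it. Leave the grey tote where it stands and the green tote alone.

Things in the scene. Friction and masses are not known exactly. Their poses are not given: they have to be found in the camera images.
- blue_tote: open-topped blue stack-nest tote with one orange end, empty, about 150 g, 150 (x) x 66 (y) x 60 (z) mm. Origin: centre of its underside; +x to its orange end, z up. Its outer walls (3 mm thick) are upright from 20 to 60 mm above the underside: grip from above across the 66 mm width. Below that: a tub 104 x 52 mm with feet at both ends. Ledges 17 mm deep inside both ends, flush with the rim
- grey_tote: grey tote of the same shape and size with one orange end, about 370 g with two orange-capped tubes fixed in its bottom. Origin: centre of its underside; +x to its orange end, z up. A tote on it with opposite x axis rests with its feet on the ledges, underside 60 mm above this origin; facing the same way it drops in and nests at 40 mm
- green_tote: bystander, not to be touched: same shape and size, green with one orange end, empty. Origin: centre of its underside; +x points to its orange end.
- blue_tote_mark (a point): middle of the top edge of the blue tote's orange end: 75 mm along x and 60 mm above its origin

How it is judged:
By the outcome, as a careful person would: the job done as asked, in the order asked, and still so for the second after the job is handed in, with the robot touching nothing.
It also fails if it takes over 37 s, if anything falls off the work surface, if the arm or the gripper's body presses on something with over 40 N, if the wrist force passes 120 N, or if a joint passes its speed limit or range.

## Robot

A 6-joint arm with a two-finger parallel gripper is mounted at the origin on a cart in front of the work surface, level with it; the furniture and walls round the work are solid. World frame = base frame: x ahead of the robot, y to its left, z up, the work surface at z = 0. Lengths are in mm, angles in rad, forces in N, time in s.
With the tool pointing down it reaches from about 350 to 850 mm from the base axis. Payload 8.1 kg.
Tool frame: the origin (TCP) lies between the finger pads; the fingertips stand 17 mm ahead of it and the grasp point (between the pads) lies 2 mm behind it; z points along the fingers, x is the direction in which the jaws open and shut, and the axes are right-handed (so a half turn about z gives the same grasp; the last joint's range is limited). The gripper opens to 93 mm and grips with 3 to 60 N. Pads are 15 mm wide; open, the fingers measure 128 mm over their backs; the gripper's body (75 mm by 188 mm) begins 65 mm behind the grasp point.
Start: joints at [-1.364, 0.13, 1.488, -0, 1.523, -0.085], TCP at [172.626, -574.635, 235.635] pointing down, gripper open.
Joint ranges: [-2.96, 2.96], [-0.89, 2.26], [0.02, 2.5], [-1.34, 4.48], [0, 2.73], [-2.66, 2.66]. Speed limits (rad/s): [2.39, 2.39, 2.79, 3.14, 3.14, 3.14].

## Interface

Orientations are given as a rotation vector (axis times angle).
In Python, from station import arm gives the robot as it stands.
- The arm moves only by the tool drive_tool, never from a script. Its argument "rows" is a list of rows, each a list of 7 numbers: the shift along the tool's x, y, z in mm, then the turn, a rotation vector about the tool's x, y, z in rad, then the finger opening in mm, from 0 to 93. In form: [[dx, dy, dz, rx, ry, rz, jaw], ...]. A call has 1 to 20 rows; each row shifts and turns the commanded pose from where the row before left it, along the tool's axes as they then stand; what a row does not reach is not made up. A row lasts 1/8 s, in which the tool goes at most 62.5 mm and 10.7 degrees, less where a joint would pass 70% of its speed; a pose out of reach is approached as far as the arm can. A call is refused whole if a number of a shift passes 62.5 or a number of a turn 0.188, either way. A call with a gripper value outside its range is refused whole. The fingers move at their own pace and stop on an object; "force" is the grip in N (left out, the last holds). Time passes only in rows, so rows that do not move let the fingers close. It gives the time, the measured TCP pose, the force and the opening at its end, in the units of the state.
- arm.observe(): the state, without advancing time (a new reading comes with each control period).
- arm.get_image(name): name is "scene" or "side" or "wrist"; returns a dict with "image" (420x560x3 uint8, blue, green, red), "range_z" (420x560 float32, mm along the optical axis (not along the pixel's ray), 0 where there is no reading), "vfov" (degrees; the focal length in pixels is half the picture's height over the tangent of half this angle, whatever the lens; pixels are square), "cx", "cy" (the principal point, pixels), "dist" ([k1, k2, p1, p2, k3] as OpenCV has them; the pictures are not rectified), "cam_to_world" (4x4, takes a point from camera to world coordinates). Camera axes: x right, y down, z forward; pixel columns grow to the right and rows downward; lengths in mm; the calibration is good to about 2 mm. A picture is of the moment at which its call begins.
- arm.hand_in(): hands the job in, once; it reports no verdict.
Trained networks look in a picture, given as the dict that the camera call returned (one of the last four; its "shot" number tells which), for a name from the list of things; names that differ only in an ending like _2 or _b are one class to them, and where a whole thing is asked for, a point or a joint stands for the part that bears it (a point fixed in the world has none). Each returns a list of dicts, best first, with "conf" (0 to 1); they miss things now and then, are a little off and sometimes report something else, mostly with a low value. They report only what shows in the picture. A call takes as long as a camera call.
- arm.outline_of(picture, label): "region" (420x560 bool, what is visible of it) and "rect" ([left, top, right, bottom] in pixels, round what is visible of it).
The state is a dict: "clock": time; "q": joint angles; "joint_velocities": joint speeds; "joint_torque": joint torques, N m; "eef_pos": TCP position; "tcp_rot": TCP orientation; "wrist_force": force on the tool from outside, world axes, zero at the start; "ft_torque": the same for the moment, N m; "gripper_width": finger opening in mm.
Only numpy, scipy, OpenCV 4.12 (cv2) and the standard library are available. Lean on these libraries where they do the work, as an engineer would, in place of code of your own. Each camera call takes 0.05 s, during which the arm holds its last target. There are 200 camera calls.

## Working session

There is one attempt and no reset: what is moved stays moved. The work goes in short steps, Python scripts to look and compute and a tool call to move; the robot and the scene stay as the last step left them, time stands still between calls to the robot, and variables do not carry over. Pictures are saved under pics/ and viewed, about 8 in all and at most 12, crops included, and the job is handed in when it is done.

Besides the shell and the picture viewer there is one more tool, called after ">>>" in YAML: its name, and indented under it one key for each argument. drive_tool: Moves the arm, as the interface text tells. Its arguments: {"type":"object","properties":{"rows":{"type":"array"},"force":{"type":"number"}},"required":["rows"]}

```bash
mkdir -p pics; cat > h.py <<'E'
import numpy as np, cv2
from station import arm
def cloud(p):
    "world point per pixel (HxWx3), nan where no range"
    h,w=p["range_z"].shape; f=h/2/np.tan(np.radians(p["vfov"])/2)
    K=np.array([[f,0,p["cx"]],[0,f,p["cy"]],[0,0,1.]])
    u,v=np.meshgrid(np.arange(w),np.arange(h))
    n=cv2.undistortPoints(np.stack([u,v],-1).reshape(-1,1,2).astype(float),K,np.array(p["dist"],float)).reshape(h,w,2)
    z=np.where(p["range_z"]>0,p["range_z"],np.nan)[...,None]
    c=np.concatenate([n*z,z],-1); T=np.array(p["cam_to_world"])
    return c@T[:3,:3].T+T[:3,3]
E
python3 - <<'E'
from h import *
print(arm.observe())
ims=[]
for n in ["scene","side"]:
    p=arm.get_image(n); cv2.imwrite(f"pics/{n}0.png",p["image"]); W=cloud(p)
    print(n,np.array(p["cam_to_world"])[:3,3])
    for l in ["blue_tote","grey_tote","green_tote"]:
        for d in arm.outline_of(p,l)[:2]:
            m=d["region"]; P=W[m]; P=P[~np.isnan(P[:,0])]
            t=P[(P[:,2]>52)&(P[:,2]<66)]
            r=cv2.minAreaRect(t[:,:2].astype(np.float32)) if len(t)>5 else None
            hsv=cv2.cvtColor(p["image"],cv2.COLOR_BGR2HSV)
            o=m&(hsv[...,0]>4)&(hsv[...,0]<22)&(hsv[...,1]>130)
            print(l,round(d["conf"],2),d["rect"],"zpct",np.nanpercentile(P[:,2],[1,50,99]).round(1),"rim",r,"orange",o.sum(),np.nanmean(W[o],0).round(0) if o.any() else None)
E
```

```text
{'clock': 0.0, 'q': array([-1.36443199e+00,  1.31166939e-01,  1.48927651e+00,  1.62791936e-05,
        1.52300767e+00, -8.53988926e-02]), 'joint_velocities': array([-0.00056532,  0.00059908,  0.00036698, -0.00017754, -0.00161713,
       -0.00158644]), 'joint_torque': array([ 1.42466008e-03, -5.59844005e+01, -4.91753340e+01,  7.69097661e-02,
        3.52757424e-02, -1.25298811e-04]), 'eef_pos': array([ 172.50088022, -574.10141374,  234.58549944]), 'tcp_rot': array([-2.51976499e+00,  1.87418420e+00,  2.16744426e-03]), 'wrist_force': array([-1.28136983, -0.25018081,  0.31642645]), 'ft_torque': array([-0.00886963, -0.00334965,  0.03021951]), 'gripper_width': 93.16900414108692}
scene [213.1072472  565.12696685 696.58837512]
blue_tote 0.82 [151.2, 242.3, 238.9, 316.6] zpct [ 0.6 36.8 62. ] rim ((579.408203125, 288.40863037109375), (153.18617248535156, 70.2633056640625), 73.88394927978516) orange 363 [599. 353.  53.]
grey_tote 0.74 [293.8, 138.5, 359.5, 181.5] zpct [ 1.2 40.6 61.4] rim ((554.3529052734375, -174.9228515625), (147.83824157714844, 70.69503784179688), 10.608779907226562) orange
[... 165 characters left out ...]
3711), 66.91807556152344) orange 380 [509. 125.  47.]
side [291.36309634 901.53239125 462.63249226]
blue_tote 0.98 [164.9, 240.6, 246.7, 312.6] zpct [ 1.5 39.6 60.5] rim ((578.8883056640625, 289.538330078125), (150.5706787109375, 67.83040618896484), 74.99246978759766) orange 805 [597. 357.  43.]
grey_tote 0.9 [251.6, 167.8, 313.5, 197.5] zpct [ 0.3 41.1 60.2] rim ((554.1461791992188, -174.28262329101562), (151.12045288085938, 74.40892028808594), 10.222585678100586) orange 88 [ 617. -163.   48.]
green_tote 0.69 [253.9, 201.2, 321.9, 250.2] zpct [-1.  39.2 60. ] rim ((481.89654541015625, 61.72980499267578), (152.10348510742188, 68.45630645751953), 67.17765808105469) orange 602 [508. 128.  40.]
```

View pics/scene0.png

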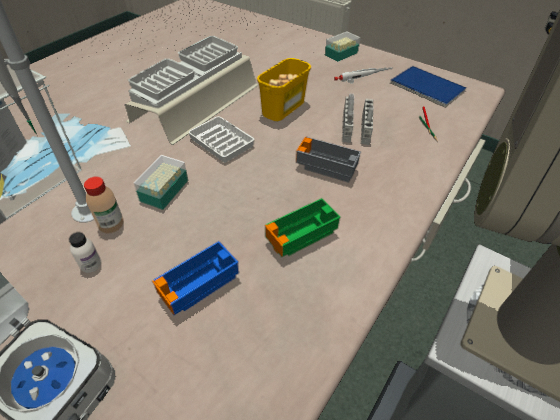

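View pics/side0.png

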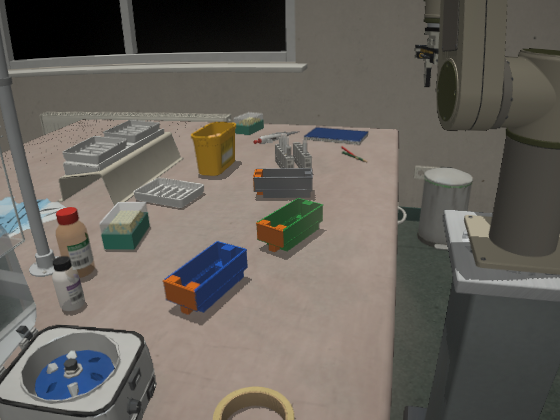

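Both pictures agree. The blue tote is centred at about (197,278) in scene and (207,277) in side, with its orange end towards +y, yaw ≈74.5°. The only grey tote is at (327,160) in scene, orange end towards +x, yaw ≈10.4°. Green stands between them. I'll turn first, then cross to a hover over blue.

>>> drive_tool:
  rows:
    - [0,0,0,0,0,-0.144,93]
    - [0,0,0,0,0,-0.144,93]
    - [0,0,0,0,0,-0.144,93]
    - [0,0,0,0,0,-0.144,93]
    - [0,0,0,0,0,-0.144,93]
    - [0,0,0,0,0,-0.144,93]
    - [0,0,0,0,0,-0.144,93]
    - [4,-25,0,0,0,0,93]
    - [9,-51,2,0,0,0,93]
    - [9,-51,2,0,0,0,93]
    - [9,-51,2,0,0,0,93]
    - [9,-51,2,0,0,0,93]
    - [9,-51,2,0,0,0,93]
    - [9,-51,2,0,0,0,93]
    - [9,-51,2,0,0,0,93]
    - [9,-51,2,0,0,0,93]

```text
clock: 2.4
eef_pos: [362.3, -176.3, 219.9]
tcp_rot: [3.112, -0.425, 0.002]
wrist_force: [1.5, -0.3, 0.2]
gripper_width: 93.2
```

>>> drive_tool:
  rows:
    - [9,-51,2,0,0,0,93]
    - [9,-51,2,0,0,0,93]
    - [9,-51,2,0,0,0,93]
    - [9,-51,2,0,0,0,93]
    - [9,-51,2,0,0,0,93]
    - [9,-51,2,0,0,0,93]
    - [9,-51,2,0,0,0,93]
    - [9,-51,2,0,0,0,93]
    - [9,-51,2,0,0,0,93]
    - [4,-25,0,0,0,0,93]
    - [0,0,0,0,0,0,93]
    - [0,0,0,0,0,0,93]

```text
clock: 3.9
eef_pos: [573.0, 265.2, 201.5]
tcp_rot: [3.112, -0.424, -0.001]
wrist_force: [0.8, 0.7, -0.2]
gripper_width: 93.1
```

```bash
cat >> h.py <<'E'
from scipy.spatial.transform import Rotation as R
def tool():
    s=arm.observe(); M=R.from_rotvec(s["tcp_rot"]).as_matrix()
    return s,np.array(s["eef_pos"]),M
def rim(p,l,zlo,zhi):
    d=arm.outline_of(p,l)
    if not d: return None
    m=d[0]["region"]; W=cloud(p); P=W[m]; P=P[~np.isnan(P[:,0])]
    t=P[(P[:,2]>zlo)&(P[:,2]<zhi)]
    r=cv2.minAreaRect(t[:,:2].astype(np.float32))
    return d[0]["conf"],len(t),np.percentile(P[:,2],[1,50,99]).round(1),np.round(r[0],1),np.round(r[1],1),round(r[2],1)
E
python3 - <<'E'
from h import *
p=arm.get_image("wrist"); cv2.imwrite("pics/w1.png",p["image"])
s,t,M=tool(); print(s["clock"],t,np.degrees(np.arctan2(M[1,0],M[0,0])),M[:,2],s["q"])
print(rim(p,"blue_tote",50,66))
p=arm.get_image("scene"); print(rim(p,"grey_tote",50,66)); W=cloud(p)
# surroundings of grey: tall things in 130mm
q=W.reshape(-1,3); 
for z in(65,80,110,150):
    k=q[(q[:,2]>z)&(abs(q[:,0]-554)<140)&(abs(q[:,1]+174)<170)]; print(z,len(k),k.min(0).round() if len(k) else '',k.max(0).round() if len(k) else '')
E
```

```text
3.95 [573.041664   264.88987523 201.65353035] -15.563543818481412 [-1.83806785e-04 -3.57612711e-04 -9.99999919e-01] [ 3.51960886e-01  2.31210698e-01  1.43724925e+00 -2.73621139e-04
  1.47342854e+00  6.23622593e-01]
(0.9, 4094, array([ 2.2, 23.8, 61.8]), array([582., 288.]), array([151.2,  68.1]), 74.8)
(0.59, 584, array([ 0.7, 40.3, 61.7]), array([ 555.3, -174. ]), array([149.6,  70.8]), 11.8)
65 96 [ 567. -344.   66.] [ 592. -314.  109.]
80 69 [ 568. -344.   81.] [ 592. -314.  109.]
110 0  
150 0
```

Wrist depth agrees within 2–3 mm, and the size of 151x68 is right. I'll centre, descend to TCP z≈42 and grip.

>>> drive_tool:
  rows:
    - [0,-12,0,0,0,0,93]
    - [0.5,-12.5,0,0,0,0,93]
    - [0,0,20,0,0,0,93]
    - [0,0,30,0,0,0,93]
    - [0,0,30,0,0,0,93]
    - [0,0,30,0,0,0,93]
    - [0,0,25,0,0,0,93]
    - [0,0,16,0,0,0,93]
    - [0,0,9,0,0,0,93]
    - [0,0,0,0,0,0,93]
    - [0,0,0,0,0,0,93]

```text
clock: 5.48
eef_pos: [581.1, 289.6, 42.8]
tcp_rot: [-3.112, 0.424, -0.003]
wrist_force: [-1.1, 0.0, 0.8]
gripper_width: 93.0
```

>>> drive_tool:
  rows:
    - [0,0,0,0,0,0,60]
    - [0,0,0,0,0,0,60]
    - [0,0,0,0,0,0,60]
    - [0,0,0,0,0,0,60]
    - [0,0,0,0,0,0,60]
    - [0,0,0,0,0,0,60]
  force: 25

```text
clock: 6.22
eef_pos: [580.5, 289.3, 42.0]
tcp_rot: [-3.113, 0.424, -0.001]
wrist_force: [-0.6, -1.0, 3.7]
gripper_width: 65.7
```

Gripped at 65.7 mm, which fits the tote width. Next I'll lift 160 and turn +116°.

>>> drive_tool:
  rows:
    - [0,0,-10,0,0,0,60]
    - [0,0,-25,0,0,0,60]
    - [0,0,-40,0,0,0,60]
    - [0,0,-40,0,0,0,60]
    - [0,0,-30,0,0,0,60]
    - [0,0,-15,0,0,-0.05,60]
    - [0,0,0,0,0,-0.1,60]
    - [0,0,0,0,0,-0.156,60]
    - [0,0,0,0,0,-0.156,60]
    - [0,0,0,0,0,-0.156,60]
    - [0,0,0,0,0,-0.156,60]
    - [0,0,0,0,0,-0.156,60]
    - [0,0,0,0,0,-0.156,60]
    - [0,0,0,0,0,-0.156,60]
    - [0,0,0,0,0,-0.156,60]
    - [0,0,0,0,0,-0.156,60]
    - [0,0,0,0,0,-0.156,60]
    - [0,0,0,0,0,-0.156,60]
    - [0,0,0,0,0,-0.1,60]
    - [0,0,0,0,0,-0.062,60]

```text
clock: 8.72
eef_pos: [580.0, 289.2, 201.8]
tcp_rot: [-2.002, -2.421, 0.001]
wrist_force: [0.2, -0.1, -1.1]
gripper_width: 65.8
```

```bash
python3 - <<'E'
from h import *
for n in ["scene","side","wrist"]:
  for i in range(2 if n!="wrist" else 1):
    p=arm.get_image(n)
    s,t,M=tool(); print(n,s["clock"],t.round(1),np.degrees(np.arctan2(M[1,0],M[0,0])).round(2),s["gripper_width"])
    z=t[2]-42+60
    print(" blue",rim(p,"blue_tote",z-10,z+6))
    if n!="wrist": print(" grey",rim(p,"grey_tote",52,66), rim(p,"grey_tote",20,66)[3:])
E
```

```text
scene 8.775 [580.  289.2 201.8] 100.97 65.76909927374987
 blue (0.58, 774, array([161.5, 197.3, 220.7]), array([577.8, 290.1]), array([149.8,  66.6]), 10.6)
 grey (0.64, 484, array([ 1.1, 40.4, 61.2]), array([ 554.4, -173.9]), array([148.4,  72.4]), 11.1) (array([ 554.4, -173.9]), array([148.4,  72.4]), 11.1)
scene 8.975 [580.2 289.3 201.7] 100.59 65.58247444591112
 blue (0.77, 856, array([ 75. , 197.4, 221.4]), array([578.3, 290.4]), array([150.9,  69.8]), 11.1)
 grey (0.89, 516, array([-1.3, 38.9, 61.6]), array([ 555.4, -173.5]), array([150.4,  70. ]), 10.8) (array([ 555.3, -173.1]), array([150.4,  73.4]), 10.8)
side 9.175 [580.2 289.3 201.6] 100.64 66.20498941034916
 blue (0.76, 1245, array([ 14.5, 200. , 219.9]), array([577.9, 295.9]), array([151.8,  80.9]), 10.7)
 grey (0.69, 437, array([-0.3, 40.6, 60.2]), array([ 554.4, -175.3]), array([151.8,  75.5]), 10.9) (array([ 554.4, -175.1]), array([152.1,  75.9]), 11.4)
side 9.375 [580.3 289.3 201.6] 100.66 65.74353226922422
 blue (0.57, 1274, array([160.1, 200.3, 219.9]), array([579. , 290.3]), array([151.3,  69.6]), 11.0)
 grey (0.73, 418, array([ 0.2, 40.9, 60.2]), array([ 554.4, -175. ]), array([151.4,  74.7]), 9.8) (array([ 554.5, -174.8]), array([151.4,  74.8]), 10.2)
wrist 9.575 [580.3 289.3 201.6] 100.67 66.01991998052861
 blue (0.88, 13119, array([162.3, 184.5, 221.3]), array([576.3, 288.3]), array([140.3,  68.4]), 11.0)
```

Blue yaw in hand is ≈10.8° modulo 180, with the orange end towards -x, and grey is ≈10.8°. The angle needs no correction, so I'll carry it over the grey tote.

>>> drive_tool:
  rows:
    - [-17,-4,0,0,0,0,60]
    - [-38,-9.2,0,0,0,0,60]
    - [-38,-9.2,0,0,0,0,60]
    - [-38,-9.2,0,0,0,0,60]
    - [-38,-9.2,0,0,0,0,60]
    - [-38,-9.2,0,0,0,0,60]
    - [-38,-9.2,0,0,0,0,60]
    - [-38,-9.2,0,0,0,0,60]
    - [-38,-9.2,0,0,0,0,60]
    - [-38,-9.2,0,0,0,0,60]
    - [-38,-9.2,0,0,0,0,60]
    - [-38,-9.2,0,0,0,0,60]
    - [-17,-4,0,0,0,0,60]
    - [0,0,0,0,0,0,60]
    - [0,0,0,0,0,0,60]
    - [0,0,0,0,0,0,60]

```text
clock: 11.62
eef_pos: [556.8, -173.9, 201.7]
tcp_rot: [-2.003, -2.42, -0.0]
wrist_force: [0.1, 0.7, -0.8]
gripper_width: 66.1
```

```bash
python3 - <<'E'
from h import *
for n in ["scene","side"]:
  for i in range(3):
    p=arm.get_image(n)
    if i==0: cv2.imwrite(f"pics/{n}2.png",cv2.resize(p["image"][40:250,200:480],None,fx=2.5,fy=2.5))
    s,t,M=tool(); print(n,s["clock"],t.round(1),np.degrees(np.arctan2(M[1,0],M[0,0])).round(2))
    z=t[2]-42+60
    print(" blue",rim(p,"blue_tote",z-10,z+6)); print(" grey",rim(p,"grey_tote",52,66))
E
```

```text
scene 11.675 [ 556.8 -174.   201.7] 100.76
 blue (0.73, 579, array([ 56.2, 198.3, 221.5]), array([ 556.4, -172.3]), array([153.3,  70.8]), 12.0)
 grey (0.65, 2, array([  1.5, 198. , 221.6]), array([ 663.9, -350.9]), array([217.7,   0. ]), 161.3)
scene 11.825 [ 556.8 -174.4  201.7] 100.73
 blue (0.84, 556, array([161.9, 198.7, 221.5]), array([ 556.1, -172.7]), array([152.7,  70.8]), 11.4)
 grey (0.94, 514, array([-0.1, 39.9, 61.3]), array([ 555. , -173.5]), array([149.5,  71.3]), 10.1)
scene 11.975 [ 556.7 -174.9  201.7] 100.69
 blue (0.55, 541, array([161.8, 198.8, 221.2]), array([ 555.6, -172.8]), array([150.9,  69.2]), 10.6)
 grey (0.57, 512, array([-1.2, 39.6, 61.5]), array([ 555.3, -174.6]), array([149.9,  71.5]), 10.6)
side 12.125 [ 556.7 -175.1  201.6] 100.67
 blue (0.8, 380, array([160.1, 195.4, 218.7]), array([ 553.1, -174.7]), array([147.7,  75.6]), 9.9)
 grey (0.78, 437, array([-0.4, 40.7, 60.3]), array([ 554.1, -174.4]), array([152.4,  73.8]), 12.3)
side 12.275 [ 556.6 -175.2  201.6] 100.66
 blue (0.84, 425, array([160.2, 196.9, 218.7]), array([ 555.1, -174.1]), array([151.7,  73.8]), 9.9)
 grey (0.84, 439, array([-0.2, 40.8, 60.2]), array([ 554.3, -174.7]), array([151.5,  75.2]), 10.7)
side 12.425 [ 556.6 -175.2  201.6] 100.66
 blue (0.79, 438, array([ 23.9, 196.4, 219. ]), array([ 553.8, -167.5]), array([152.3,  85.3]), 8.9)
 grey (0.68, 422, array([-0.3, 40.7, 60.3]), array([ 543.1, -112.3]), array([149.8, 205.3]), 9.4)
```

View pics/scene2.png

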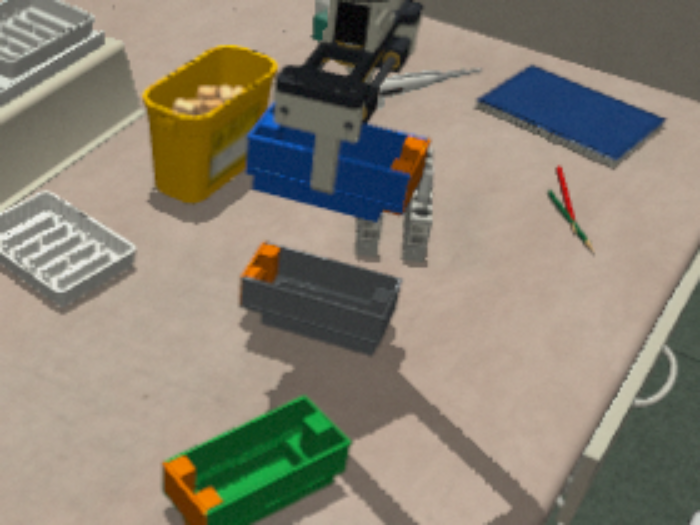

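Blue is held level above grey, with its orange end at (410,160) in the crop, opposite grey's orange end at (262,262). The relative offset is within about 1–1.5 mm, so I'll lower to just above contact and check.

>>> drive_tool:
  rows:
    - [0,0,10,0,0,0,60]
    - [0,0,20,0,0,0,60]
    - [0,0,20,0,0,0,60]
    - [0,0,20,0,0,0,60]
    - [0,0,12,0,0,0,60]
    - [0,0,8,0,0,0,60]
    - [0,0,2,0,0,0,60]
    - [0,0,0,0,0,0,60]
    - [0,0,0,0,0,0,60]
    - [0,0,0,0,0,0,60]
    - [0,0,0,0,0,0,60]

```text
clock: 13.9
eef_pos: [556.8, -175.2, 109.9]
tcp_rot: [2.005, 2.418, 0.0]
wrist_force: [-0.6, 0.1, -0.6]
gripper_width: 65.7
```

```bash
python3 - <<'E'
from h import *
c=[]
for n in ["scene","side"]:
    p=arm.get_image(n); x0,y0=(270,100) if n=="scene" else (220,120)
    c.append(cv2.resize(p["image"][y0:y0+100,x0:x0+130],None,fx=5.6,fy=5.6)[:,:400*2])
    s,t,M=tool(); print(n,s["clock"],t.round(1),np.degrees(np.arctan2(M[1,0],M[0,0])).round(2),s["wrist_force"].round(1))
    z=t[2]-42+60
    print(" blue",rim(p,"blue_tote",z-10,z+6)); print(" grey",rim(p,"grey_tote",52,66))
c=[cv2.resize(i,(400,308)) for i in c]
cv2.imwrite("pics/near.png",cv2.hconcat(c))
E
```

```text
scene 13.95 [ 556.8 -175.2  109.9] 100.67 [-0.9  0.2 -2. ]
 blue (0.71, 434, array([ 69.3, 107.8, 129.9]), array([ 556. , -174.2]), array([149.7,  71.2]), 10.3)
 grey (0.8, 280, array([-0.3, 35.4, 61.6]), array([ 555.3, -173. ]), array([150.5,  68.2]), 12.1)
side 14.1 [ 556.6 -175.1  109.7] 100.67 [ 0.   0.4 -1.6]
 blue (0.56, 464, array([ 68.9, 108.9, 128.7]), array([ 554.4, -173.9]), array([151.4,  74. ]), 10.6)
 grey None
```

View pics/near.png

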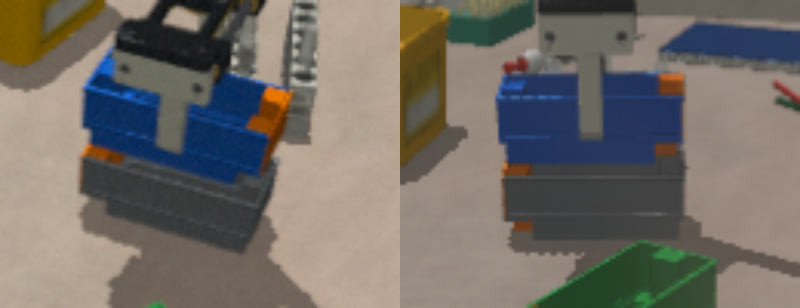

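Blue sits squarely above grey in both views, with orange ends opposite. It may be ~1 mm too far in +x, which I'll trim while lowering gently.

>>> drive_tool:
  rows:
    - [0,-0.7,2,0,0,0,60]
    - [0,0,2,0,0,0,60]
    - [0,0,1.5,0,0,0,60]
    - [0,0,1,0,0,0,60]
    - [0,0,0.5,0,0,0,60]
    - [0,0,0,0,0,0,60]
    - [0,0,0,0,0,0,60]
    - [0,0,0,0,0,0,60]

```text
clock: 15.2
eef_pos: [556.0, -175.3, 102.7]
tcp_rot: [2.005, 2.418, 0.0]
wrist_force: [-0.1, 0.3, -2.1]
gripper_width: 65.6
```

>>> drive_tool:
  rows:
    - [0,0,0.4,0,0,0,60]
    - [0,0,0.4,0,0,0,60]
    - [0,0,0,0,0,0,60]
    - [0,0,0,0,0,0,60]

```text
clock: 15.7
eef_pos: [556.0, -175.3, 101.9]
tcp_rot: [2.005, 2.418, 0.0]
wrist_force: [-0.9, -0.1, 0.3]
gripper_width: 66.0
```

>>> drive_tool:
  rows:
    - [0,0,0.3,0,0,0,60]
    - [0,0,0.2,0,0,0,60]
    - [0,0,0,0,0,0,60]
    - [0,0,0,0,0,0,60]

```text
clock: 16.2
eef_pos: [556.0, -175.3, 101.9]
tcp_rot: [2.005, 2.418, 0.0]
wrist_force: [-3.3, 0.7, 5.2]
gripper_width: 65.6
```

Contact at TCP z 101.9 against 102 expected, with a light upward force. Blue is on the rim and not nested. I'll release, rise and check.

>>> drive_tool:
  rows:
    - [0,0,0,0,0,0,93]
    - [0,0,0,0,0,0,93]
    - [0,0,0,0,0,0,93]
    - [0,0,0,0,0,0,93]
    - [0,0,0,0,0,0,93]
    - [0,0,0,0,0,0,93]
    - [0,0,-5,0,0,0,93]
    - [0,0,-15,0,0,0,93]
    - [0,0,-30,0,0,0,93]
    - [0,0,-40,0,0,0,93]
    - [0,0,-40,0,0,0,93]
    - [0,0,-30,0,0,0,93]
    - [0,0,0,0,0,0,93]
    - [0,0,0,0,0,0,93]

```text
clock: 17.95
eef_pos: [555.7, -175.2, 261.0]
tcp_rot: [-2.005, -2.418, 0.0]
wrist_force: [-0.6, 0.2, -1.2]
gripper_width: 92.8
```

```bash
python3 - <<'E'
from h import *
c=[]
for n in ["scene","side","wrist"]:
    p=arm.get_image(n); x0,y0=(270,100) if n=="scene" else (220,120)
    c.append(cv2.resize(p["image"] if n=="wrist" else p["image"][y0:y0+100,x0:x0+130],(400,300)))
    s,t,M=tool(); print(n,s["clock"],t.round(1),s["gripper_width"],s["wrist_force"].round(1))
    print(" blue",rim(p,"blue_tote",112,126))
    d=arm.outline_of(p,"blue_tote")[0]["region"]; Q=cloud(p)[d]; Q=Q[(Q[:,2]>112)&(Q[:,2]<128)]
    top=Q[Q[:,2]>116.5]; A=np.c_[top[:,:2]-[555,-175],np.ones(len(top))]; print(" plane",np.linalg.lstsq(A,top[:,2],rcond=None)[0].round(4))
    try: print(" grey",rim(p,"grey_tote",52,66))
    except Exception as e: print(e)
    if n!="wrist": print(" green",rim(p,"green_tote",52,66))
cv2.imwrite("pics/end.png",cv2.vconcat([cv2.hconcat(c[:2]),cv2.hconcat([c[2],c[2]*0])]))
E
```

```text
scene 18.0 [ 555.4 -175.   260.1] 92.68553607180961 [ 0.1  0.3 -1.6]
 blue (0.73, 570, array([ 61.3, 100.7, 121.4]), array([ 556.4, -173.2]), array([151.7,  70.4]), 10.4)
 plane [-2.800000e-03  1.700000e-03  1.193532e+02]
 grey (0.63, 244, array([ 0.7, 37. , 61.1]), array([ 542.2, -151. ]), array([157.3,  58.3]), 29.4)
 green (0.7, 697, array([ 0.4, 37.8, 61.4]), array([481.9,  61.5]), array([152.2,  68.8]), 67.9)
side 18.25 [ 555.5 -175.1  260.3] 92.89550220697758 [ 0.8 -0.   0.8]
 blue (0.59, 438, array([ 60.3, 101.4, 120.3]), array([ 553.6, -174.7]), array([149.9,  76. ]), 10.7)
 plane [-2.600000e-03 -3.100000e-03  1.186156e+02]
 grey (0.72, 220, array([-0.4, 34.7, 59.4]), array([ 550.9, -162.2]), array([149.9,  46.8]), 11.8)
 green (0.94, 585, array([ 2.4, 40.3, 60.1]), array([481.2,  61.5]), array([154.1,  69. ]), 67.6)
wrist 18.5 [ 555.9 -175.2  261.2] 93.3892129895653 [ 0.4 -0.2 -0.3]
 blue (0.88, 3804, array([ 62.3,  83.9, 121.8]), array([ 557.5, -175.2]), array([151.2,  68. ]), 10.9)
 plane [-1.200000e-03 -9.000000e-04  1.203045e+02]
 grey None
```

View pics/end.png

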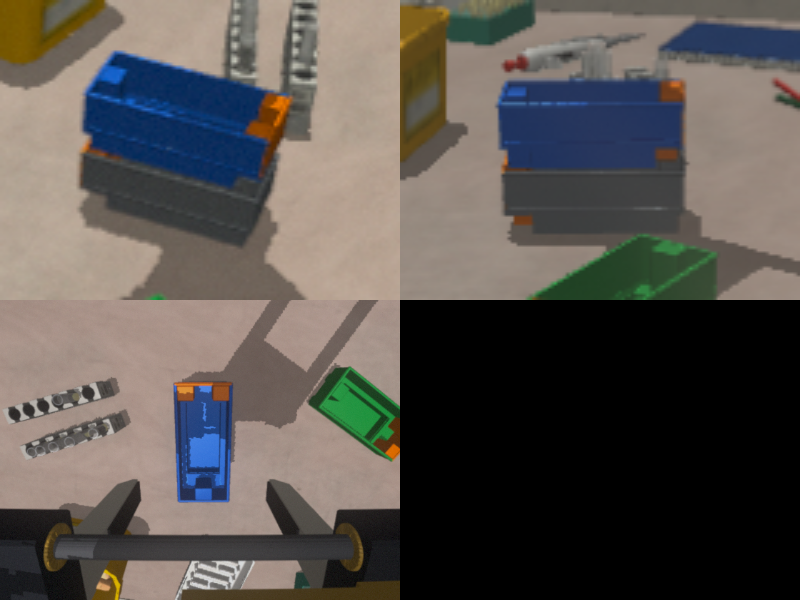

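The stack is level: rim at 120 mm and slope under 0.3%. Blue is square over grey with its orange end over grey's plain end, and the gripper is clear.

```bash
python3 -c "
from station import arm
print(arm.hand_in())"
```

```text
the job is handed in; nothing more can be done
None
```

The blue tote is now standing on the grey tote's rim, with its orange end over the grey tote's plain end. I gripped it across its width, lifted it, turned it about 116°, carried it over and set it down with about 5 N. I then opened the gripper, rose clear and handed in at about 18.6 s, against the 37 s limit.

**Last checks**
- **Height and level:** the blue rim is at about 120 mm, so it is stacked and not nested, and its slope is under 0.3%.
- **Alignment:** the blue tote's yaw is 10.4–10.9°, against 10–12° for the grey tote. The centres agree within about 1–2 mm, but the cameras differed by up to about 4 mm on blue's position along x (553.6 to 557.5).
- **Green tote:** it was not touched. Its measured position changed by less than 1 mm.
- **Grey tote:** its last measurement was no use, because the blue tote hides most of its rim. Just before contact it still read its starting position within about 2 mm, and it does not appear to have moved in the final pictures.
- **Sample tubes:** I never saw the two tubes in the pictures. I took this tote as the right one because it was the only grey one in the scene.

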